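Close the refilled pantry jars, each with its own lid

TASK

The four open glass jars have been refilled: close each one with the bamboo lid that fits it by shape and size, set down gently so that the plug is in the mouth and the lid lies flat on the rim all round. Leave the jars, the small syrup bottle and the egg cup standing where they are.

Things in the scene. Friction and masses are not known exactly. Their poses are not given: they have to be found in the camera images.
- jar_large_round: Open clear-glass jar, standing on the counter, the larger of the two round ones, 110 mm across and 115 mm tall, mouth 98 mm wide; it holds round oat biscuits, well below the lid's plug. Loose, 0.8 to 1.0 kg. Origin: centre of its underside; z up, so the rim is at z = 115 mm. Walls 5 mm. Yaw means nothing.
- jar_small_round: Open clear-glass jar, standing on the counter, the smaller of the two round ones, 76 mm across and 95 mm tall, mouth 65 mm wide; it holds whole nuts, well below the lid's plug. Loose, 0.5 to 0.65 kg. Origin: centre of its underside; z up, so the rim is at z = 95 mm. Walls 5 mm. Yaw means nothing.
- jar_square: Open clear-glass jar, standing on the counter, square, 90 x 90 mm and 105 mm tall, mouth 80 x 80 mm; it holds dark flapjack squares, well below the lid's plug. Loose, 0.7 to 0.9 kg. Origin: centre of its underside; z up, so the rim is at z = 105 mm. Walls 5 mm. x and y along its sides.
- jar_oblong: Open clear-glass jar, standing on the counter, oblong, 120 mm (along its x) x 72 mm (y) and 90 mm tall, mouth 110 x 62 mm; it holds cereal bars, well below the lid's plug. Loose, 0.6 to 0.8 kg. Origin: centre of its underside; z up, so the rim is at z = 90 mm. Walls 5 mm. 
- lid_large_round: The larger round lid. Bamboo, pale seal, lying knob up, 105 to 170 g. Origin: centre of plug underside. Plug 93 mm across, z 0 to 14 mm, its lowest 10 mm tapering in by 6 mm a side; plate a disc 110 mm across, z 14 to 24; mushroom knob to z 55, 32 across at z 40 to 52, neck 22. Seated (plate on rim, plug in mouth with 2+ mm play) its origin is 101 mm above that of jar_large_round.
- lid_small_round: The smaller round lid. Bamboo, pale seal, lying knob up, 45 to 80 g. Origin: centre of plug underside. Plug 59 mm across, z 0 to 14 mm, its lowest 10 mm tapering in by 6 mm a side; plate a disc 76 mm across, z 14 to 24; mushroom knob to z 55, 26 across at z 40 to 52, neck 16. Seated (plate on rim, plug in mouth with 2+ mm play) its origin is 81 mm above that of jar_small_round.
- lid_square: The square lid. Bamboo, pale seal, lying knob up, 85 to 145 g. Origin: centre of plug underside. Plug 75 x 75 mm, z 0 to 14 mm, its lowest 10 mm tapering in by 6 mm a side; plate 90 x 90 mm, z 14 to 24; square knob 28 x 28 to z 54. Seated (plate on rim, plug in mouth with 2+ mm play) its origin is 91 mm above that of jar_square. x, y along lid and knob sides; fits at any quarter turn.
- lid_oblong: The oblong lid. Bamboo, pale seal, lying knob up, 85 to 145 g. Origin: centre of plug underside. Plug 105 (x) x 57 (y) mm, z 0 to 14 mm, its lowest 10 mm tapering in by 6 mm a side; plate 120 (x) x 72 (y) mm, z 14 to 24; bar grip 56 (x) x 16 (y) to z 54. Seated (plate on rim, plug in mouth with 2+ mm play) its origin is 76 mm above that of jar_oblong. Fits either way round, x along the jar's x.
- syrup_bottle: Bystander: small amber glass bottle with black cap and paper band, 42 mm across, 105 mm tall, standing loose between jars and lids. Origin: centre of its underside.
- egg_cup: Bystander: white china egg cup with a brown egg in it, 48 mm across, 76 mm tall with the egg, standing loose between jars and lids. Origin: centre of its underside.

How it is judged (in metres and radians):
At the end, for the whole second after the job is handed in: Each of the four lids is seated in its own jar: origin within 8 mm of the jar's axis, height within 4 mm of fully seated, lid and jar upright within 0.08 rad, lid at rest (under 0.03 m/s) and released (z of lid_large_round in the frame of jar_large_round between 0.097 and 0.105 m and horizontal distance between lid_large_round and jar_large_round below 0.008 m and angle between each of lid_large_round, jar_large_round, lid_small_round, jar_small_round, lid_square, jar_square, lid_oblong, jar_oblong's own z axis and vertical below 0.08 rad and linear speed of each of lid_large_round, lid_small_round, lid_square, lid_oblong below 0.03 m/s and z of lid_small_round in the frame of jar_small_round between 0.077 and 0.085 m and horizontal distance between lid_small_round and jar_small_round below 0.008 m and z of lid_square in the frame of jar_square between 0.087 and 0.095 m and horizontal distance between lid_square and jar_square below 0.008 m and z of lid_oblong in the frame of jar_oblong between 0.072 and 0.08 m and horizontal distance between lid_oblong and jar_oblong below 0.008 m); the robot touches nothing.
It fails at once if a jar is shoved more than 30 mm or tipped by more than 0.25 rad (distance of any of jar_large_round, jar_small_round, jar_square, jar_oblong from where it was at the start of the episode above 0.03 m or angle between any of jar_large_round, jar_small_round, jar_square, jar_oblong's own z axis and vertical above 0.25 rad).
It fails at once if the syrup bottle or the egg cup is shoved more than 30 mm or tipped by more than 0.4 rad (distance of any of syrup_bottle, egg_cup from where it was at the start of the episode above 0.03 m or angle between any of syrup_bottle, egg_cup's own z axis and vertical above 0.4 rad).
It fails at once if a lid is dropped (moving faster than 0.65 m/s, a fall of about 20 mm, out of the fingers) ((linear speed of lid_large_round above 0.65 m/s and contact force between the fingers and lid_large_round below 0.05 N) or (linear speed of lid_small_round above 0.65 m/s and contact force between the fingers and lid_small_round below 0.05 N) or (linear speed of lid_square above 0.65 m/s and contact force between the fingers and lid_square below 0.05 N) or (linear speed of lid_oblong above 0.65 m/s and contact force between the fingers and lid_oblong below 0.05 N)).
It fails at once if a lid is rammed onto its glass jar (more than 150 N between them) (contact force between lid_large_round and jar_large_round above 150 N or contact force between lid_small_round and jar_small_round above 150 N or contact force between lid_square and jar_square above 150 N or contact force between lid_oblong and jar_oblong above 150 N).
It also fails if it takes over 104 s, if anything falls off the work surface, if the arm or the gripper's body presses on something with over 40 N, if the wrist force passes 120 N, or if a joint passes its speed limit or range.

ROBOT

A 6-joint arm with a two-finger parallel gripper is mounted at the origin on the work surface. World frame = base frame: x ahead of the robot, y to its left, z up, the work surface at z = 0. Lengths are in mm, angles in degrees, forces in N, time in s.
With the tool pointing down it reaches from about 350 to 850 mm from the base axis. Payload 8.1 kg.
Tool frame: the origin (TCP) lies midway between the tips of the shut fingers; the grasp point (between the pads) lies 19 mm behind it; z points along the fingers, y is the line along which they close (so a half turn about z gives the same grasp; the last joint's range is limited). The gripper opens to 85 mm and grips with 20 to 120 N. Pads are 22 mm wide; open, the fingers measure 114 mm over their backs; the gripper's body (76 mm by 85 mm) begins 54 mm behind the grasp point. The pads swing forward as they close: fully open they stand 13 mm farther back than shut.
Start: joints at [60.252, 7.471, 85.268, -0, 87.261, -4.893], TCP at [252.173, 544.439, 231.292] pointing down, gripper open.
Joint ranges: [-169.43, 169.43], [-51.17, 129.36], [1.28, 143.12], [-76.62, 256.62], [0, 156.53], [-152.29, 152.29]. Speed limits (degrees/s): [136.94, 136.94, 159.86, 180, 180, 180].

INTERFACE

Orientations are given as [roll, pitch, yaw] about the fixed x, y, z axes, in that order (R = Rz(yaw) Ry(pitch) Rx(roll)).
In Python, from bench import r gives the robot as it stands.
- The arm moves only by the tool apply_moves, never from a script. Its argument "steps" is a list of rows, each a list of 7 numbers: the opening, from -1 (shut) to 1 (fully open), then the shift along the tool's x, y, z in mm, then the turn, a rotation vector about the tool's x, y, z in units of 5 degrees (1.0 is 5 degrees). A call has exactly 8 rows; each row shifts and turns the commanded pose from where the row before left it, along the tool's axes as they then stand; what a row does not reach is not made up. A row lasts 1/10 s, in which the tool goes at most 50 mm and 8.59 degrees, less where a joint would pass 70% of its speed; a pose out of reach is approached as far as the arm can. A call is refused whole if a number of a shift passes 50 or a number of a turn 1, either way. A call with a gripper value outside its range is refused whole. The fingers move at their own pace and stop on an object; "squeeze" is the grip in N (left out, the last holds). Time passes only in rows, so rows that do not move let the fingers close, or fill a call up. It gives the time, the measured TCP pose, the force, the opening and the grip force at its end, in the units of the state.
- r.sense(): the state, without advancing time (a new reading comes with each control period).
- r.snapshot(name): name is "side" or "top" or "wrist"; returns a dict with "color" (384x512x3 uint8, blue, green, red), "depth" (384x512 float32, mm along the optical axis (not along the pixel's ray), 0 where there is no reading), "mtx" (3x3 intrinsics, pixels), "T" (4x4, takes a point from camera to world coordinates); the wrist camera has in their place "hand_eye" (4x4, takes a point from camera to tool coordinates, whose origin is the TCP and whose axes are the flange's). Camera axes: x right, y down, z forward; pixel columns grow to the right and rows downward; lengths in mm; the calibration is good to about 2 mm. A picture is of the moment at which its call begins: read the wrist's pose just before it.
- r.hand_in(): hands the job in; it is judged then, once.
The state is a dict: "time": time; "joint_pos": joint angles; "qd": joint speeds; "joint_efforts": joint torques, N m; "tool_pos": TCP position; "tcp_rot": TCP orientation; "ft_force": force on the tool from outside, world axes, zero at the start; "wrist_torque": the same for the moment, N m; "finger_gap": finger opening in mm; "grip_force": force on a finger pad.
Only numpy, scipy, OpenCV 4.12 (cv2) and the standard library are available. Lean on these libraries where they do the work, as an engineer would, in place of code of your own. Each camera call takes 0.05 s, during which the arm holds its last target. There are 200 camera calls.

## Working session

There is one attempt and no reset: what is moved stays moved. The work goes in short steps, Python scripts to look and compute and a tool call to move; the robot and the scene stay as the last step left them, time stands still between calls to the robot, and variables do not carry over. Pictures are saved under pics/ and viewed, at most 14 in all, crops included, and the job is handed in when it is done.

Besides the shell and the picture viewer there is one more tool, called after "Emit:" as name(argument=value, ...), one argument or row to a line, values as JSON. apply_moves: Moves the arm, as the interface text tells. Its arguments: {"type":"object","properties":{"steps":{"type":"array"},"squeeze":{"type":"number"}},"required":["steps"]}

```bash
ls; mkdir -p pics; python3 - <<'E'
from bench import r
import cv2,pickle
s=r.sense();print(s)
d={}
for n in("top","side"):
    d[n]=r.snapshot(n);cv2.imwrite(f"pics/{n}0.png",d[n]["color"]);print(n,d[n]["mtx"],d[n]["T"])
pickle.dump(d,open("s0.pkl","wb"))
E
```

```text
pics
{'time': 0.0, 'joint_pos': array([ 6.02520457e+01,  7.51778284e+00,  8.53318280e+01, -1.75373639e-03,
        8.72627506e+01, -4.89230003e+00]), 'qd': array([-0.09565166, -0.12006629,  0.03716671, -0.00538008, -0.04236914,
       -0.05524599]), 'joint_efforts': array([ 2.42564747e-04, -5.69376791e+01, -5.00563502e+01, -8.32860087e-05,
        1.47287466e-02, -3.82340517e-06]), 'tool_pos': array([251.89320852, 543.92297202, 230.1921458 ]), 'tcp_rot': array([-1.79887899e+02, -7.83733167e-03,  1.55144424e+02]), 'ft_force': array([ 1.0011511 , -0.00600406, -0.43494751]), 'wrist_torque': array([-0.05133358,  0.01124734,  0.05819876]), 'grip_force': 0.0, 'finger_gap': 85.45958017674693}
top [[494.79090542   0.         251.80825366]
 [  0.         494.79090542 195.05572948]
 [  0.           0.           1.        ]] [[ 8.04107971e-03 -9.97091014e-01  7.57947903e-02  4.11202030e+02]
 [-9.99942746e-01 -7.48259138e-03  7.64953237e-03 -5.93619175e+00]
 [-7.06013855e-03 -7.58519612e-02 -9.97094095e-01  1.32703429e+03]
 [ 0.00000000e+00  0.00000000e+00  0.00000000e+00  1.00000000e+00]]
side [[450.66563875   0.         256.60262719]
 [  0.         450.66563875 196.01327329]
 [  0.           0.           1.        ]] [[ 9.75374299e-01 -9.83818094e-02  1.97398068e-01  3.58346593e+02]
 [-2.19487746e-01 -5.20954487e-01  8.24882751e-01 -7.75859627e+02]
 [ 2.16819516e-02 -8.47895891e-01 -5.29719219e-01  5.39825940e+02]
 [ 0.00000000e+00  0.00000000e+00  0.00000000e+00  1.00000000e+00]]
```

View pics/top0.png

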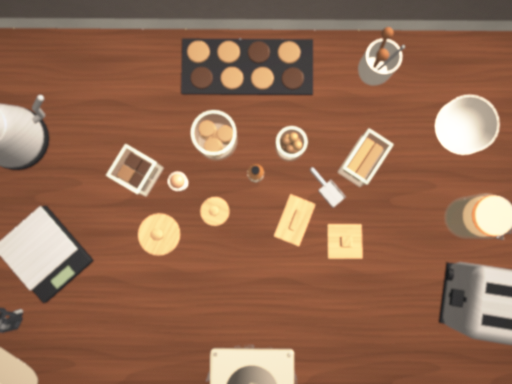

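View pics/side0.png

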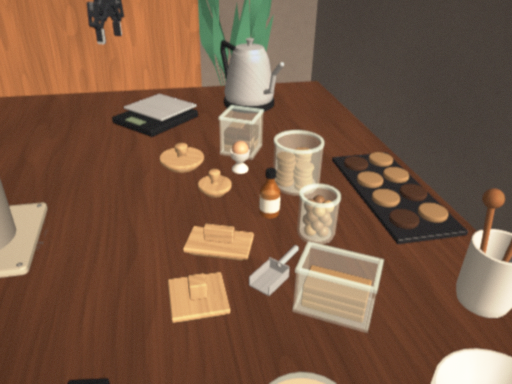

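```bash
cat >h.py <<'E'
import numpy as np,cv2
from scipy.spatial.transform import Rotation as R
def xyz(s,T=None):
    T=s["T"] if T is None else T
    d=s["depth"];v,u=np.indices(d.shape);K=s["mtx"]
    p=np.stack([(u-K[0,2])/K[0,0]*d,(v-K[1,2])/K[1,1]*d,d],-1)
    P=p@T[:3,:3].T+T[:3,3];P[d==0]=np.nan;return P
def plane(s,uv,z,T=None):
    T=s["T"] if T is None else T
    uv=np.asarray(uv,float).reshape(-1,2);K=s["mtx"]
    d=np.c_[(uv[:,0]-K[0,2])/K[0,0],(uv[:,1]-K[1,2])/K[1,1],np.ones(len(uv))]@T[:3,:3].T
    return T[:3,3]+d*((z-T[2,3])/d[:,2])[:,None]
def wristT(st,s):
    T=np.eye(4);T[:3,:3]=R.from_euler("xyz",st["tcp_rot"],degrees=True).as_matrix();T[:3,3]=st["tool_pos"];return T@s["hand_eye"]
E
python3 - <<'E'
import pickle;from h import *
d=pickle.load(open("s0.pkl","rb"))
s=d["top"];P=xyz(s)
ob=dict(LR=(159,234,24),LS=(214,211,24),LO=(295,220,24),LQ=(345,241,24),JQ=(135,170,105),JR=(214,134,115),JS=(292,142,95),JO=(366,158,90),egg=(178,181,76),bot=(256,173,105))
for k,(u,v,z) in ob.items():
    W=P[v-35:v+36,u-35:u+36].reshape(-1,3)
    m=np.abs(W[:,2]-z)<(9 if k[0]=="L" else 7)
    q=W[m][:,:2].astype(np.float32)
    q0=plane(s,(u,v),z)[0,:2]
    q=q[np.linalg.norm(q-q0,axis=1)<80]
    if len(q)<5: print(k,"few",q0,np.nanmax(W[:,2]));continue
    c,e,a=cv2.minAreaRect(q)
    print(k,"rough",q0.round(),len(q),"z",np.median(W[m][:,2]).round(1),"rect",np.round(c,1),np.round(e,1),round(a,1),"mean",q.mean(0).round(1))
c=d["top"]["color"][95:270,95:410];cv2.imwrite("pics/crop.png",cv2.resize(c,None,fx=2.5,fy=2.5,interpolation=cv2.INTER_CUBIC))
E
```

```text
LR rough [406. 247.] 1233 z 23.0 rect [404.8 249.4] [108.3 107.7] 50.3 mean [404.5 248.8]
LS rough [467. 103.] 556 z 23.1 rect [466.2 103.6] [71.5 74.3] 0.3 mean [465.8 103.1]
LO rough [ 445. -110.] 1093 z 22.8 rect [ 444.6 -106.7] [ 72.1 119.2] 68.5 mean [ 444.3 -106.1]
LQ rough [ 391. -241.] 1038 z 22.6 rect [ 390.  -238.6] [86.6 90.7] 0.5 mean [ 389.9 -237.4]
JQ rough [564. 295.] 388 z 103.4 rect [567.4 306.4] [93.6 92.2] 60.3 mean [567.1 306.4]
JR rough [655.  98.] 380 z 113.3 rect [657.8 101.1] [111.3 109.9] 2.0 mean [658.6 102.1]
JS rough [640. -97.] 248 z 93.4 rect [640.1 -94.1] [76.9 76.1] 0.5 mean [640.3 -94. ]
JO rough [ 601. -283.] 414 z 88.4 rect [ 606. -287.] [ 74.5 123.7] 56.6 mean [ 605.5 -287.3]
egg rough [541. 192.] 113 z 73.4 rect [545.8 226.1] [76.3 52.1] 65.3 mean [547.6 214.5]
bot rough [559.  -7.] 64 z 104.6 rect [566.9  -4. ] [20.3 19.9] 0.5 mean [567.1  -3.6]
```

View pics/crop.png

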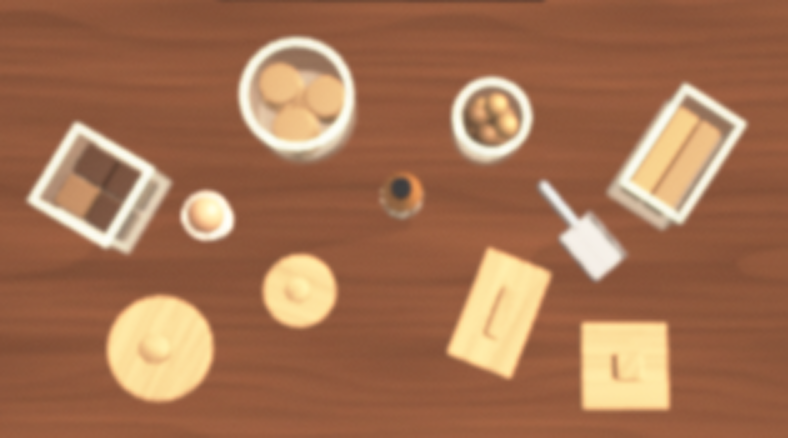

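Top view: the four lids are at about (159,234), (214,211), (295,220) and (345,241) px, and the jars at (135,170), (214,134), (292,142) and (366,158). The fitted sizes match the given ones. First I move over the large round lid.

Emit:
apply_moves(
  steps=[
    [1,-33,-25.5,0,0,0,0],
    [1,-33,-25.5,0,0,0,0],
    [1,-33,-25.5,0,0,0,0],
    [1,-33,-25.5,0,0,0,0],
    [1,-33,-25.5,0,0,0,0],
    [1,-33,-25.5,0,0,0,0],
    [1,-33,-25.5,0,0,0,0],
    [1,-33,-25.5,0,0,0,0],
  ],
  squeeze=50,
)

```text
time: 0.9
tool_pos: [406.2, 246.7, 231.0]
tcp_rot: [-180.0, -0.0, 155.2]
ft_force: [0.8, 0.2, 0.0]
finger_gap: 85.3
grip_force: 0.0
```

```bash
cat >>h.py <<'E'
from bench import r
def look(z,c0,rad,name=None,tol=7):
    st=r.sense();s=r.snapshot("wrist");T=wristT(st,s);P=xyz(s,T).reshape(-1,3)
    if name: cv2.imwrite(f"pics/{name}.png",s["color"])
    d=np.linalg.norm(P[:,:2]-c0,axis=1)<rad
    m=d&(np.abs(P[:,2]-z)<tol);q=P[m]
    c,e,a=cv2.minAreaRect(q[:,:2].astype(np.float32))
    print("rect",np.round(c,1),np.round(e,1),round(a,1),"n",len(q),"z",np.median(q[:,2]).round(1))
    return P[d]
def to(p,yaw=None):
    st=r.sense();M=R.from_euler("xyz",st["tcp_rot"],degrees=True)
    y=st["tcp_rot"][2]
    print("t",round(st["time"],2),"tcp",st["tool_pos"].round(1),"rot",st["tcp_rot"].round(2),"gap",round(st["finger_gap"],1),"grip",round(st["grip_force"],1),"F",st["ft_force"].round(1))
    print("tool shift",M.inv().apply(np.array(p)-st["tool_pos"]).round(1),"turn z units",None if yaw is None else round(-((yaw-y+180)%360-180)/5,2))
E
python3 - <<'E'
from h import *
to((404.8,249.4,26))
P=look(24,(404.8,249.4),90,"w1")
k=P[np.abs(P[:,2]-53)<5];print("knob",len(k),k.mean(0),k.min(0),k.max(0))
E
```

```text
t 0.9 tcp [406.2 246.7 231. ] rot [-1.7998e+02 -1.0000e-02  1.5516e+02] gap 85.3 grip 0.0 F [0.8 0.2 0. ]
tool shift [  2.3   1.9 205. ] turn z units None
rect [403.4 248.9] [108.8 107.6] 65.8 n 6609 z 24.5
knob 736 [403.14547754 249.46623861  54.80728453] [388.38799889 233.12057078  48.05316629] [419.77903915 264.96121858  57.71302653]
```

View pics/w1.png

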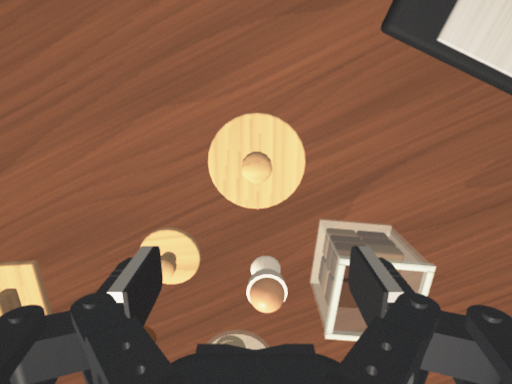

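The wrist view shows the large lid's knob at about (256,167) px. It agrees with the top camera to within 1.5 mm, so I descend and grip.

Emit:
apply_moves(
  steps=[
    [1,3.5,1,30,0,0,0],
    [1,0,0,35,0,0,0],
    [1,0,0,35,0,0,0],
    [1,0,0,35,0,0,0],
    [1,0,0,30,0,0,0],
    [1,0,0,20,0,0,0],
    [1,0,0,12,0,0,0],
    [1,0,0,8,0,0,0],
  ],
)

```text
time: 1.75
tool_pos: [402.6, 250.6, 25.2]
tcp_rot: [-179.9, -0.1, 155.2]
ft_force: [-0.3, 1.3, 0.4]
finger_gap: 85.6
grip_force: 0.0
```

Emit:
apply_moves(
  steps=[
    [-1,0,0,0,0,0,0],
    [-1,0,0,0,0,0,0],
    [-1,0,0,0,0,0,0],
    [-1,0,0,0,0,0,0],
    [-1,0,0,0,0,0,0],
    [-1,0,0,0,0,0,0],
    [-1,0,0,0,0,0,0],
    [-1,0,0,0,0,0,0],
  ],
)

```text
time: 2.55
tool_pos: [404.1, 251.2, 27.7]
tcp_rot: [179.9, 0.1, 155.1]
ft_force: [-2.6, -0.7, 6.6]
finger_gap: 30.2
grip_force: 49.0
```

```bash
python3 - <<'E'
from h import *
to((656.4,101,200))
E
```

```text
t 2.55 tcp [404.1 251.2  27.7] rot [1.7992e+02 8.0000e-02 1.5515e+02] gap 30.2 grip 49.0 F [-2.6 -0.7  6.6]
tool shift [-292.2  -30.  -171.9] turn z units None
```

Emit:
apply_moves(
  steps=[
    [-1,0,0,-5,0,0,0],
    [-1,0,0,-15,0,0,0],
    [-1,0,0,-30,0,0,0],
    [-1,0,0,-35,0,0,0],
    [-1,0,0,-35,0,0,0],
    [-1,0,0,-30,0,0,0],
    [-1,-10,-1,-15,0,0,0],
    [-1,-22,-2,-5,0,0,0],
  ],
)

```text
time: 3.35
tool_pos: [431.8, 235.7, 199.7]
tcp_rot: [179.8, 0.2, 155.2]
ft_force: [0.9, -0.2, -1.7]
finger_gap: 30.2
grip_force: 49.6
```

Emit:
apply_moves(
  steps=[
    [-1,-34,-3.5,0,0,0,0],
    [-1,-40,-4,0,0,0,0],
    [-1,-40,-4,0,0,0,0],
    [-1,-40,-4,0,0,0,0],
    [-1,-40,-4,0,0,0,0],
    [-1,-36,-4,0,0,0,0],
    [-1,-20,-2,0,0,0,0],
    [-1,-10,-1,0,0,0,0],
  ],
)

```text
time: 4.15
tool_pos: [656.9, 99.8, 196.1]
tcp_rot: [-180.0, -0.0, 155.1]
ft_force: [-0.6, 0.3, -1.9]
finger_gap: 30.1
grip_force: 49.6
```

```bash
python3 - <<'E'
from h import *
to((656.4,101,129))
P=look(115,(656.4,101),90,"w2")
s=r.snapshot("side");cv2.imwrite("pics/s2.png",s["color"][60:300,100:420])
s=r.snapshot("top");P=xyz(s)[90:200,150:300].reshape(-1,3)
for lo,hi in((107,120),(172,202)):
    q=P[(P[:,2]>lo)&(P[:,2]<hi)&(np.linalg.norm(P[:,:2]-(657,101),axis=1)<75)]
    if len(q)>4:print(lo,len(q),cv2.minAreaRect(q[:,:2].astype(np.float32)),np.median(q[:,2]))
E
```

```text
t 4.15 tcp [656.9  99.8 196.1] rot [-1.7998e+02 -1.0000e-02  1.5505e+02] gap 30.1 grip 49.6 F [-0.6  0.3 -1.9]
tool shift [ 0.9  0.9 67.1] turn z units None
rect [621.  120.8] [95.8 27.2] 62.0 n 1323 z 115.4
107 96 ((627.166259765625, 90.8819808959961), (45.83412551879883, 108.83680725097656), 19.00287628173828) 113.89528041280585
172 516 ((633.9133911132812, 99.11981201171875), (63.300559997558594, 108.5013427734375), 5.307500839233398) 191.16573610161117
```

View pics/w2.png

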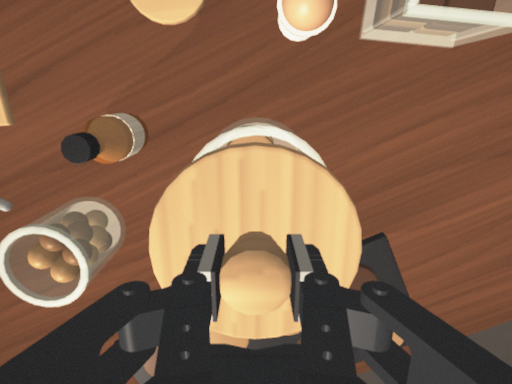

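The wrist view shows the lid held level, its plate centred near (256,240) px. The jar rim's arc shows above it at (258,130). I fit circles to both.

```bash
cat >>h.py <<'E'
from scipy.optimize import least_squares
def arc(z,tol,c0,Rad,rmax,img=None):
    "known-radius circle through the far (image-top) edge of points near height z"
    st=r.sense();s=r.snapshot("wrist");T=wristT(st,s);P=xyz(s,T)
    m=(np.abs(P[...,2]-z)<tol)&(np.linalg.norm(P[...,:2]-c0,axis=-1)<rmax)
    q=[]
    for u in range(0,512,3):
        v=np.flatnonzero(m[:,u])
        if len(v): q.append(P[v[0],u,:2])
    q=np.array(q);f=least_squares(lambda c:np.linalg.norm(q-c,axis=1)-Rad,c0,loss="soft_l1")
    print("circle",f.x.round(1),"n",len(q),"rms",np.sqrt(np.mean(f.fun**2)).round(2),"z",np.median(P[m][:,2]).round(1))
E
python3 - <<'E'
from h import *
arc(194,6,(657,101),55,70);arc(115,5,(657,101),55,65)
to((656.4,101,129))
E
```

```text
circle [656.9 100.6] n 71 rms 0.17 z 193.0
circle [657.5 101. ] n 42 rms 0.15 z 115.4
t 4.4 tcp [654.9 102.1 196.4] rot [ 1.800e+02 -3.000e-02  1.552e+02] gap 30.2 grip 49.6 F [-0.6  0.1 -1.1]
tool shift [-1.9 -0.4 67.4] turn z units None
```

Emit:
apply_moves(
  steps=[
    [-1,0,0,20,0,0,0],
    [-1,0,0,20,0,0,0],
    [-1,0,0,10,0,0,0],
    [-1,0,0,6,0,0,0],
    [-1,0,0,5,0,0,0],
    [-1,0,0,4,0,0,0],
    [-1,0,0,2,0,0,0],
    [-1,0,0,0.5,0,0,0],
  ],
)

```text
time: 5.2
tool_pos: [655.9, 101.2, 129.0]
tcp_rot: [180.0, 0.0, 155.1]
ft_force: [-0.8, 1.3, -1.0]
finger_gap: 29.9
grip_force: 49.6
```

```bash
python3 - <<'E'
from h import *
arc(125,8,(657,101),55,70);to((657,101,128.3))
E
```

```text
circle [657.4 100.4] n 71 rms 0.16 z 125.8
t 5.25 tcp [656.  101.2 129.1] rot [1.7999e+02 2.0000e-02 1.5514e+02] gap 29.8 grip 49.6 F [-0.4 -0.4 -1.1]
tool shift [-1.   0.2  0.8] turn z units None
```

Emit:
apply_moves(
  steps=[
    [-1,0,0,0.8,0,0,0],
    [-1,0,0,0,0,0,0],
    [1,0,0,0,0,0,0],
    [1,0,0,0,0,0,0],
    [1,0,0,0,0,0,0],
    [1,0,0,0,0,0,0],
    [1,0,0,0,0,0,0],
    [1,0,0,0,0,0,0],
  ],
)

```text
time: 6.05
tool_pos: [655.8, 101.2, 127.9]
tcp_rot: [-180.0, -0.0, 155.1]
ft_force: [0.6, -0.8, 0.4]
finger_gap: 85.3
grip_force: 0.0
```

Emit:
apply_moves(
  steps=[
    [1,0,0,-15,0,0,0],
    [1,0,0,-30,0,0,0],
    [1,0,0,-30,0,0,0],
    [1,34,-15,0,0,0,0],
    [1,35,-16,0,0,0,0],
    [1,35,-16,0,0,0,0],
    [1,35,-16,0,0,0,0],
    [1,35,-15,0,0,0,0],
  ],
)

```text
time: 6.85
tool_pos: [463.9, 103.6, 204.2]
tcp_rot: [180.0, 0.1, 155.1]
ft_force: [-0.1, -0.3, 0.8]
finger_gap: 85.3
grip_force: 0.0
```

```bash
python3 - <<'E'
from h import *
P=look(24,(465,103),50,"w3");k=P[np.abs(P[:,2]-54)<5];print("knob",len(k),k.mean(0))
to((465,103,27))
s=r.snapshot("top");P=xyz(s)[90:200,150:300].reshape(-1,3)
q=P[(np.abs(P[:,2]-124)<5)&(np.linalg.norm(P[:,:2]-(657,101),axis=1)<75)]
print(len(q),cv2.minAreaRect(q[:,:2].astype(np.float32)),np.percentile(q[:,2],[5,50,95]))
cv2.imwrite("pics/t3.png",s["color"])
E
```

```text
rect [465.4 102.6] [74.2 74.7] 66.0 n 3395 z 24.5
knob 561 [465.29356016 103.21554945  54.66514498]
t 6.9 tcp [458.3 103.9 202.5] rot [-179.89   -0.23  155.18] gap 85.3 grip 0.0 F [ 2.4  2.2 -1.3]
tool shift [ -7.1   2.3 175.5] turn z units None
1327 ((657.124755859375, 101.62586975097656), (108.36125946044922, 106.55966186523438), 0.2982145845890045) [120.54005155 124.05566797 127.61914371]
```

Emit:
apply_moves(
  steps=[
    [1,0,0,5,0,0,0],
    [1,0,0,25,0,0,0],
    [1,0,0,35,0,0,0],
    [1,0,0,35,0,0,0],
    [1,0,0,35,0,0,0],
    [1,0,0,22,0,0,0],
    [1,0,0,12,0,0,0],
    [1,0,0,6,0,0,0],
  ],
)

```text
time: 7.75
tool_pos: [465.5, 103.5, 27.2]
tcp_rot: [-180.0, -0.1, 155.1]
ft_force: [0.1, -0.9, 0.7]
finger_gap: 85.6
grip_force: 0.0
```

```bash
python3 - <<'E'
from h import *
to((465.4,103,27.5))
E
```

```text
t 7.75 tcp [465.5 103.5  27.2] rot [-1.7997e+02 -5.0000e-02  1.5513e+02] gap 85.6 grip 0.0 F [ 0.1 -0.9  0.7]
tool shift [-0.2 -0.5 -0.3] turn z units None
```

Emit:
apply_moves(
  steps=[
    [-1,0,0,0,0,0,0],
    [-1,0,0,0,0,0,0],
    [-1,0,0,0,0,0,0],
    [-1,0,0,0,0,0,0],
    [-1,0,0,0,0,0,0],
    [-1,0,0,0,0,0,0],
    [-1,0,0,0,0,0,0],
    [-1,0,0,0,0,0,0],
  ],
)

```text
time: 8.55
tool_pos: [466.0, 103.6, 29.2]
tcp_rot: [180.0, 0.1, 155.1]
ft_force: [-1.8, -1.1, 6.6]
finger_gap: 24.0
grip_force: 48.9
```

Emit:
apply_moves(
  steps=[
    [-1,0,0,-5,0,0,0],
    [-1,0,0,-15,0,0,0],
    [-1,0,0,-30,0,0,0],
    [-1,0,0,-35,0,0,0],
    [-1,0,0,-35,0,0,0],
    [-1,0,0,-30,0,0,0],
    [-1,0,0,-15,0,0,0],
    [-1,0,0,-5,0,0,0],
  ],
)

```text
time: 9.35
tool_pos: [466.1, 103.8, 199.9]
tcp_rot: [179.9, 0.2, 155.1]
ft_force: [-0.2, -0.4, -0.5]
finger_gap: 24.0
grip_force: 49.1
```

Emit:
apply_moves(
  steps=[
    [-1,-20,-9,0,0,0,0],
    [-1,-32,-14,0,0,0,0],
    [-1,-36,-16,0,0,0,0],
    [-1,-38,-17,0,0,0,0],
    [-1,-38,-17,0,0,0,0],
    [-1,-36,-16,0,0,0,0],
    [-1,-26,-11,0,0,0,0],
    [-1,-15,-6,0,0,0,0],
  ],
)

```text
time: 10.15
tool_pos: [639.1, -95.9, 194.9]
tcp_rot: [-179.9, -0.2, 155.0]
ft_force: [-0.6, 1.3, -0.4]
finger_gap: 24.0
grip_force: 49.1
```

```bash
python3 - <<'E'
from h import *
c=(639.3,-94);r.snapshot("wrist");r.snapshot("wrist");r.snapshot("wrist");to((*c,109))
arc(194,6,c,38,55);arc(95,5,c,38,50)
look(95,c,50,"w4")
to((*c,109))
E
```

```text
t 10.3 tcp [638.4 -94.3 195.3] rot [-179.96   -0.22  155.07] gap 24.1 grip 49.1 F [-0.1  0.6 -0.3]
tool shift [-1.1  0.7 86.3] turn z units None
circle [639.5 -95.3] n 48 rms 0.25 z 190.8
circle [639.9 -94.7] n 32 rms 0.22 z 95.3
rect [621.  -85.7] [76.7 34.4] 64.6 n 1117 z 95.4
t 10.45 tcp [638.3 -92.9 196.9] rot [-1.7999e+02 -1.1000e-01  1.5518e+02] gap 24.1 grip 49.1 F [-0.3  1.6 -0.7]
tool shift [-1.5 -0.6 87.9] turn z units None
```

View pics/w4.png

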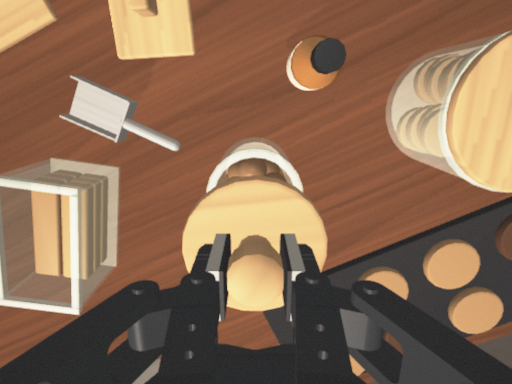

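The small lid is held level over its jar's rim arc at about (254,155) px, aligned to within 1 mm. I lower it.

Emit:
apply_moves(
  steps=[
    [-1,0,0,15,0,0,0],
    [-1,0,0,25,0,0,0],
    [-1,0,0,24,0,0,0],
    [-1,0,0,9,0,0,0],
    [-1,0,0,5,0,0,0],
    [-1,0,0,4,0,0,0],
    [-1,0,0,2.5,0,0,0],
    [-1,0,0,1,0,0,0],
  ],
)

```text
time: 11.25
tool_pos: [639.8, -94.0, 113.3]
tcp_rot: [180.0, 0.1, 155.1]
ft_force: [-1.2, -0.2, -0.4]
finger_gap: 24.0
grip_force: 49.1
```

```bash
python3 - <<'E'
from h import *
c=(639.3,-94)
arc(106,8,c,38,50);to((*c,109.8))
E
```

```text
circle [640.8 -94.9] n 48 rms 0.17 z 108.7
t 11.3 tcp [639.7 -94.  113.2] rot [1.7999e+02 7.0000e-02 1.5514e+02] gap 24.2 grip 49.1 F [ 0.7 -0.6 -0. ]
tool shift [ 0.4 -0.2  3.4] turn z units None
```

Emit:
apply_moves(
  steps=[
    [-1,0,0,2,0,0,0],
    [-1,0,0,1.5,0,0,0],
    [-1,0,0,0,0,0,0],
    [1,0,0,0,0,0,0],
    [1,0,0,0,0,0,0],
    [1,0,0,0,0,0,0],
    [1,0,0,0,0,0,0],
    [1,0,0,0,0,0,0],
  ],
)

```text
time: 12.1
tool_pos: [639.2, -93.8, 108.8]
tcp_rot: [-180.0, -0.0, 155.1]
ft_force: [0.7, 0.1, -1.1]
finger_gap: 85.3
grip_force: 0.0
```

Emit:
apply_moves(
  steps=[
    [1,0,0,-15,0,0,0],
    [1,0,0,-40,0,0,0],
    [1,0,0,-40,0,0,0],
    [1,40,-16.5,0,0,0,0],
    [1,43,-17.5,0,0,0,0],
    [1,43,-17.5,0,0,0,0],
    [1,30,-12,0,0,0,0],
    [1,16,-7,0,0,0,0],
  ],
)

```text
time: 12.9
tool_pos: [451.6, -85.4, 205.2]
tcp_rot: [-180.0, 0.1, 155.1]
ft_force: [-0.2, -0.6, 0.0]
finger_gap: 85.2
grip_force: 0.0
```

```bash
python3 - <<'E'
from h import *
for i in range(3): r.snapshot("wrist")
P=look(24,(443.7,-107),75);k=P[np.abs(P[:,2]-54)<4];print("bar",len(k),k.mean(0),cv2.minAreaRect(k[:,:2].astype(np.float32)))
to((443.7,-107,27),158.5)
s=r.snapshot("top");P=xyz(s)[90:200,230:340].reshape(-1,3)
q=P[(np.abs(P[:,2]-104)<5)&(np.linalg.norm(P[:,:2]-(640,-94),axis=1)<60)]
print(len(q),cv2.minAreaRect(q[:,:2].astype(np.float32)),np.percentile(q[:,2],[5,50,95]))
E
```

```text
rect [ 444.5 -107.9] [ 72.1 119.8] 68.6 n 6634 z 24.5
bar 938 [ 443.39748237 -107.08360953   54.15463861] ((444.2038269042969, -107.72640991210938), (16.089519500732422, 55.08854675292969), 68.53414154052734)
t 13.1 tcp [454.3 -85.8 205.3] rot [1.7997e+02 1.5000e-01 1.5513e+02] gap 85.3 grip 0.0 F [ 0.5 -0.6 -0.6]
tool shift [  1.2 -23.8 178.3] turn z units -0.67
588 ((638.7442626953125, -93.89561462402344), (74.37432861328125, 73.73112487792969), 45.52531814575195) [100.11646656 104.01814692 107.63621526]
```

Emit:
apply_moves(
  steps=[
    [1,0.4,-24,10,0,0,0],
    [1,0,0,25,0,0,-0.68],
    [1,0,0,35,0,0,0],
    [1,0,0,35,0,0,0],
    [1,0,0,35,0,0,0],
    [1,0,0,20,0,0,0],
    [1,0,0,12,0,0,0],
    [1,0,0,4,0,0,0],
  ],
)

```text
time: 13.95
tool_pos: [442.9, -106.9, 26.8]
tcp_rot: [-180.0, -0.1, 158.6]
ft_force: [-0.3, 0.1, 0.1]
finger_gap: 85.6
grip_force: 0.0
```

```bash
python3 - <<'E'
from h import *
to((444.3,-107.7,27.5),158.55)
E
```

```text
t 13.95 tcp [ 442.9 -106.9   26.8] rot [-1.8000e+02 -1.3000e-01  1.5856e+02] gap 85.6 grip 0.0 F [-0.3  0.1  0.1]
tool shift [-1.6 -0.2 -0.7] turn z units 0.0
```

Emit:
apply_moves(
  steps=[
    [-1,-1,0,-1.5,0,0,0],
    [-1,0,0,0,0,0,0],
    [-1,0,0,0,0,0,0],
    [-1,0,0,0,0,0,0],
    [-1,0,0,0,0,0,0],
    [-1,0,0,0,0,0,0],
    [-1,0,0,0,0,0,0],
    [-1,0,0,0,0,0,0],
  ],
)

```text
time: 14.75
tool_pos: [444.7, -107.8, 30.4]
tcp_rot: [180.0, 0.1, 158.5]
ft_force: [-1.3, 0.6, 5.3]
finger_gap: 14.6
grip_force: 50.3
```

Emit:
apply_moves(
  steps=[
    [-1,0,0,-5,0,0,0],
    [-1,0,0,-15,0,0,0],
    [-1,0,0,-30,0,0,0],
    [-1,0,0,-35,0,0,0.6],
    [-1,0,0,-35,0,0,0.6],
    [-1,0,0,-30,0,0,0.6],
    [-1,0,0,-15,0,0,0.6],
    [-1,0,0,-5,0,0,0],
  ],
)

```text
time: 15.55
tool_pos: [444.9, -107.8, 201.8]
tcp_rot: [180.0, 0.2, 146.5]
ft_force: [0.2, -0.2, -1.3]
finger_gap: 15.1
grip_force: 49.4
```

Emit:
apply_moves(
  steps=[
    [-1,-20,-5.5,0,0,0,0],
    [-1,-32,-8.5,0,0,0,0],
    [-1,-36,-9.5,0,0,0,0],
    [-1,-36,-9.5,0,0,0,0],
    [-1,-36,-9.5,0,0,0,0],
    [-1,-34,-9,0,0,0,0],
    [-1,-25,-6.5,0,0,0,0],
    [-1,-14.5,-3.5,0,0,0,0],
  ],
)

```text
time: 16.35
tool_pos: [604.9, -288.8, 196.9]
tcp_rot: [-180.0, -0.2, 146.6]
ft_force: [-1.0, 0.1, -1.4]
finger_gap: 15.2
grip_force: 49.4
```

```bash
python3 - <<'E'
from h import *
c=(605,-287.4);
for i in range(4):r.snapshot("wrist")
to((*c,104),146.6)
P=look(194,c,85,"w5",9)
P=look(90,c,90,None,4)
s=r.snapshot("wrist");T=wristT(r.sense(),s)
import pickle;pickle.dump((s,T),open("w5.pkl","wb"))
E
```

```text
t 16.55 tcp [ 604.1 -287.   197.7] rot [-1.8000e+02 -1.7000e-01  1.4659e+02] gap 15.1 grip 49.4 F [-0.3  0.3 -1.3]
tool shift [-1.3  0.2 93.7] turn z units -0.0
rect [ 604.  -287.4] [ 72.4 119.3] 56.7 n 16798 z 192.0
rect [ 558.5 -256.9] [74.   8.7] 56.8 n 912 z 90.4
```

View pics/w5.png

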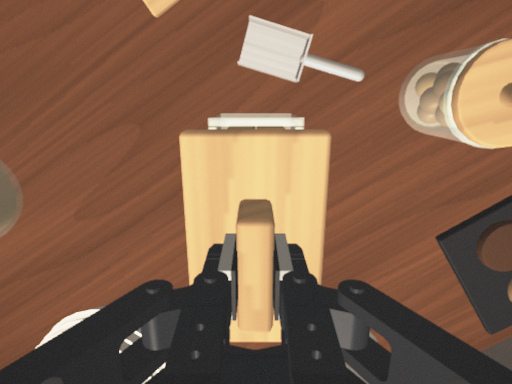

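The oblong lid is level and square over its jar, with the rim strip at (256,122) px parallel to the lid edge. The fit puts it within 1 mm.

Emit:
apply_moves(
  steps=[
    [-1,0,0,15,0,0,0],
    [-1,0,0,25,0,0,0],
    [-1,0,0,25,0,0,0],
    [-1,0,0,11,0,0,0],
    [-1,0,0,6,0,0,0],
    [-1,0,0,4,0,0,0],
    [-1,0,0,3,0,0,0],
    [-1,0,0,1,0,0,0],
  ],
)

```text
time: 17.5
tool_pos: [605.4, -287.9, 110.4]
tcp_rot: [180.0, 0.1, 146.5]
ft_force: [0.3, -0.1, -0.7]
finger_gap: 14.9
grip_force: 49.4
```

```bash
python3 - <<'E'
from h import *
c=(604.5,-287.4)
look(103,c,80,None,8);to((*c,105.5),146.6)
E
```

```text
rect [ 605.4 -288.3] [ 72.6 119.3] 56.5 n 16676 z 104.5
t 17.55 tcp [ 605.4 -287.8  110.2] rot [1.8000e+02 8.0000e-02 1.4655e+02] gap 15.2 grip 49.4 F [-0.7  0.2 -1. ]
tool shift [ 1.  -0.1  4.7] turn z units -0.01
```

Emit:
apply_moves(
  steps=[
    [-1,0,0,3,0,0,0],
    [-1,0,0,1.5,0,0,0],
    [-1,0,0,0,0,0,0],
    [1,0,0,0,0,0,0],
    [1,0,0,0,0,0,0],
    [1,0,0,0,0,0,0],
    [1,0,0,0,0,0,0],
    [1,0,0,0,0,0,0],
  ],
)

```text
time: 18.35
tool_pos: [604.9, -287.5, 104.9]
tcp_rot: [-180.0, -0.0, 146.5]
ft_force: [-0.4, -0.8, 0.8]
finger_gap: 84.9
grip_force: 0.0
```

Emit:
apply_moves(
  steps=[
    [1,0,0,-15,0,0,0],
    [1,0,0,-40,0,0,0],
    [1,0,0,-40,0,0,0],
    [1,30,-11.5,0,0,0,0],
    [1,37,-14,0,0,0,0],
    [1,37,-14,0,0,0,0],
    [1,37,-14,0,0,0,0],
    [1,37,-14,0,0,0,0],
  ],
)

```text
time: 19.15
tool_pos: [418.0, -245.5, 201.2]
tcp_rot: [-180.0, 0.1, 146.6]
ft_force: [0.3, -0.1, 1.1]
finger_gap: 85.5
grip_force: 0.0
```

Emit:
apply_moves(
  steps=[
    [1,29,-11,0,0,0,0],
    [1,0,0,0,0,0,-1],
    [1,0,0,0,0,0,-1],
    [1,0,0,0,0,0,-1],
    [1,0,0,0,0,0,-1],
    [1,0,0,0,0,0,-1],
    [1,0,0,0,0,0,-1],
    [1,0,0,0,0,0,-0.8],
  ],
)

```text
time: 19.95
tool_pos: [389.2, -239.1, 201.4]
tcp_rot: [-179.9, 0.1, -179.3]
ft_force: [-0.8, -0.2, 1.0]
finger_gap: 85.4
grip_force: 0.0
```

```bash
python3 - <<'E'
from h import *
for i in range(3): r.snapshot("wrist")
P=look(24,(389.3,-239.3),72,"w6");k=P[np.abs(P[:,2]-54)<4];print("knob",len(k),k.mean(0),cv2.minAreaRect(k[:,:2].astype(np.float32)))
to((389.3,-239.3,28),180.5)
s=r.snapshot("top");P=xyz(s)[90:210,320:420].reshape(-1,3)
q=P[(np.abs(P[:,2]-99)<5)&(np.linalg.norm(P[:,:2]-(605,-287),axis=1)<80)]
print(len(q),cv2.minAreaRect(q[:,:2].astype(np.float32)),np.percentile(q[:,2],[5,50,95]))
E
```

```text
rect [ 389.8 -240.3] [89.1 90.1] 0.5 n 6419 z 24.5
knob 831 [ 389.35628554 -240.27961601   54.32251715] ((389.7594299316406, -240.29537963867188), (27.730287551879883, 26.7414608001709), 0.4861895740032196)
t 20.15 tcp [ 389.1 -239.1  200.9] rot [-1.7996e+02  5.0000e-02 -1.7957e+02] gap 85.5 grip 0.0 F [-0.1 -1.6  0.4]
tool shift [-0.000e+00 -1.000e-01  1.729e+02] turn z units -0.01
1133 ((605.2640380859375, -286.97119140625), (72.24356842041016, 120.7486572265625), 56.395992279052734) [ 95.22985914  98.77460637 102.4654453 ]
```

Emit:
apply_moves(
  steps=[
    [1,-0.6,-1.2,10,0,0,0],
    [1,0,0,25,0,0,0],
    [1,0,0,35,0,0,0],
    [1,0,0,35,0,0,0],
    [1,0,0,32,0,0,0],
    [1,0,0,20,0,0,0],
    [1,0,0,12,0,0,0],
    [1,0,0,4,0,0,0],
  ],
)

```text
time: 21.0
tool_pos: [388.6, -239.4, 25.4]
tcp_rot: [179.9, -0.1, -179.5]
ft_force: [0.8, -0.3, 0.1]
finger_gap: 85.5
grip_force: 0.0
```

Emit:
apply_moves(
  steps=[
    [-1,0,0,0,0,0,0],
    [-1,0,0,0,0,0,0],
    [-1,0,0,0,0,0,0],
    [-1,0,0,0,0,0,0],
    [-1,0,0,0,0,0,0],
    [-1,0,0,0,0,0,0],
    [-1,0,0,0,0,0,0],
    [-1,0,0,0,0,0,0],
  ],
)

```text
time: 21.8
tool_pos: [390.4, -240.8, 28.2]
tcp_rot: [-179.9, 0.1, -179.5]
ft_force: [-0.8, 0.2, 7.0]
finger_gap: 27.0
grip_force: 50.7
```

Emit:
apply_moves(
  steps=[
    [-1,0,0,-5,0,0,0],
    [-1,0,0,-15,0,0,0],
    [-1,0,0,-30,0,0,1],
    [-1,0,0,-35,0,0,1],
    [-1,0,0,-35,0,0,1],
    [-1,0,0,-30,0,0,1],
    [-1,0,0,-15,0,0,1],
    [-1,0,0,-5,0,0,1],
  ],
)

```text
time: 22.6
tool_pos: [390.4, -240.8, 199.9]
tcp_rot: [-180.0, 0.2, 150.3]
ft_force: [0.4, -1.0, -1.1]
finger_gap: 27.2
grip_force: 49.8
```

```bash
python3 - <<'E'
from h import *
for i in range(3): r.snapshot("wrist")
to((566.4,305.7,200),150.3)
E
```

```text
t 22.75 tcp [ 389.6 -240.1  197.3] rot [-1.8000e+02  3.0000e-02  1.5065e+02] gap 27.2 grip 49.8 F [ 0.8 -0.1 -2.2]
tool shift [113.4 562.4  -2.8] turn z units 0.07
```

Emit:
apply_moves(
  steps=[
    [-1,4,20,0,0,0,0],
    [-1,6,30,0,0,0,0],
    [-1,8,39,0,0,0,0],
    [-1,8,39,0,0,0,0],
    [-1,8,39,0,0,0,0],
    [-1,8,39,0,0,0,0],
    [-1,8,39,0,0,0,0],
    [-1,8,39,0,0,0,0],
  ],
)

```text
time: 23.55
tool_pos: [478.2, 37.4, 195.9]
tcp_rot: [-180.0, -0.1, 150.7]
ft_force: [0.7, 0.6, -1.1]
finger_gap: 27.1
grip_force: 49.8
```

Emit:
apply_moves(
  steps=[
    [-1,8,39,0,0,0,0],
    [-1,8,39,0,0,0,0],
    [-1,8,39,0,0,0,0],
    [-1,8,39,0,0,0,0],
    [-1,8,39,0,0,0,0],
    [-1,7,36,0,0,0,0],
    [-1,5,30,0,0,0,0],
    [-1,3.4,17,0,0,0,0],
  ],
)

```text
time: 24.35
tool_pos: [566.6, 307.1, 195.1]
tcp_rot: [-179.9, -0.1, 150.8]
ft_force: [-0.2, -1.3, -1.4]
finger_gap: 27.6
grip_force: 49.8
```

```bash
python3 - <<'E'
from h import *
c=(566.4,305.7)
for i in range(4):r.snapshot("wrist")
to((*c,119),150.3)
P=look(192,c,75,"w7",9)
P=look(105,c,75,None,4)
to((*c,119),150.3)
E
```

```text
t 24.55 tcp [566.4 304.7 195.5] rot [-1.7987e+02 -7.0000e-02  1.5068e+02] gap 27.0 grip 49.9 F [ 0.1  0.6 -0.9]
tool shift [ 0.4  1.  76.5] turn z units 0.08
rect [566.  304.5] [90.3 89.7] 60.6 n 16567 z 191.9
rect [535.2 323.9] [92.2 18. ] 59.9 n 1473 z 105.4
t 24.65 tcp [566.7 304.  196.3] rot [-1.7992e+02 -4.0000e-02  1.5057e+02] gap 27.1 grip 49.9 F [ 0.1 -0.1 -1.1]
tool shift [ 1.1  1.4 77.3] turn z units 0.05
```

View pics/w7.png

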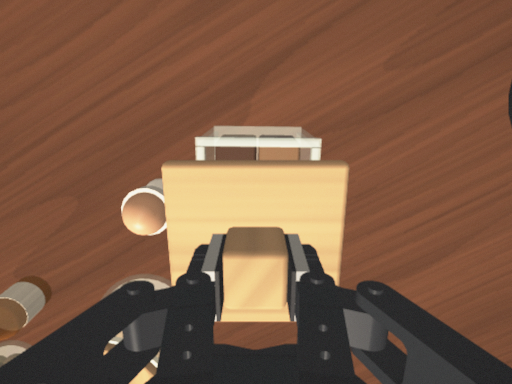

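The square lid is level over its jar, with the rim at (258,142) px. I correct by about 1 mm and 0.5° while lowering.

Emit:
apply_moves(
  steps=[
    [-1,-0.7,1.3,15,0,0,0.1],
    [-1,0,0,22,0,0,0],
    [-1,0,0,20,0,0,0],
    [-1,0,0,8,0,0,0],
    [-1,0,0,5,0,0,0],
    [-1,0,0,3,0,0,0],
    [-1,0,0,2,0,0,0],
    [-1,0,0,1,0,0,0],
  ],
)

```text
time: 25.45
tool_pos: [568.9, 306.0, 121.8]
tcp_rot: [179.9, 0.0, 150.0]
ft_force: [-0.4, 0.4, -1.0]
finger_gap: 27.3
grip_force: 49.9
```

```bash
python3 - <<'E'
from h import *
c=(567.3,305.4)
look(117,c,65,None,7);to((*c,119),150)
E
```

```text
rect [568.5 306. ] [90.5 89.6] 60.2 n 16363 z 118.1
t 25.5 tcp [568.8 306.  121.6] rot [1.7995e+02 4.0000e-02 1.5005e+02] gap 27.1 grip 49.9 F [-0.1  0.2 -1.1]
tool shift [ 1.  -1.2  2.6] turn z units 0.01
```

Emit:
apply_moves(
  steps=[
    [-1,0,0,2,0,0,0],
    [-1,0,0,1,0,0,0],
    [-1,0,0,0,0,0,0],
    [1,0,0,0,0,0,0],
    [1,0,0,0,0,0,0],
    [1,0,0,0,0,0,0],
    [1,0,0,0,0,0,0],
    [1,0,0,0,0,0,0],
  ],
)

```text
time: 26.3
tool_pos: [568.3, 305.7, 117.8]
tcp_rot: [-180.0, -0.0, 150.0]
ft_force: [-0.9, -0.6, -0.1]
finger_gap: 85.3
grip_force: 0.0
```

Emit:
apply_moves(
  steps=[
    [1,0,0,-15,0,0,0],
    [1,0,0,-40,0,0,0],
    [1,0,0,-40,0,0,0],
    [1,35,0,0,0,0,0],
    [1,35,15,0,0,0,0],
    [1,35,20,0,0,0,0],
    [1,35,20,0,0,0,0],
    [1,0,0,0,0,0,0],
  ],
)

```text
time: 27.1
tool_pos: [471.8, 427.5, 214.5]
tcp_rot: [179.9, -0.1, 150.3]
ft_force: [0.2, 0.7, 0.7]
finger_gap: 85.7
grip_force: 0.0
```

```bash
python3 - <<'E'
from h import *
for i in range(3): s=r.snapshot("top")
P=xyz(s).reshape(-1,3)
for n,c,z in(("JQ",(567,306),115),("JR",(657,101),125),("JS",(640,-94),105),("JO",(605,-287),100)):
    q=P[(np.abs(P[:,2]-z)<6)&(np.linalg.norm(P[:,:2]-c,axis=1)<72)]
    C=np.linalg.lstsq(np.c_[q[:,:2]-c,np.ones(len(q))],q[:,2],rcond=None)[0]
    print(n,len(q),cv2.minAreaRect(q[:,:2].astype(np.float32)),"z",np.median(q[:,2]).round(1),"slope",C[:2].round(3))
to((0,0,0))
s=r.snapshot("side");cv2.imwrite("pics/end.png",cv2.resize(s["color"][80:340,140:430],None,fx=2,fy=2))
E
```

```text
JQ 1132 ((568.4606323242188, 306.09503173828125), (91.58584594726562, 89.96266174316406), 60.315460205078125) z 113.9 slope [0.004 0.001]
JR 1356 ((656.9708251953125, 101.6156005859375), (108.63674926757812, 106.60971069335938), 0.7598047256469727) z 123.9 slope [-0.002  0.003]
JS 595 ((639.3740234375, -93.44697570800781), (73.10308074951172, 73.67095947265625), 46.06352615356445) z 103.8 slope [ 0.003 -0.003]
JO 1152 ((604.727783203125, -286.5631408691406), (72.12973022460938, 121.65552520751953), 56.0598258972168) z 98.7 slope [-0.002  0.001]
t 27.25 tcp [474.9 423.2 213.9] rot [1.7997e+02 5.0000e-02 1.5009e+02] gap 85.4 grip 0.0 F [ 0.7 -0.3 -0.2]
tool shift [ 200.7 -603.8  213.4] turn z units None
```

View pics/end.png

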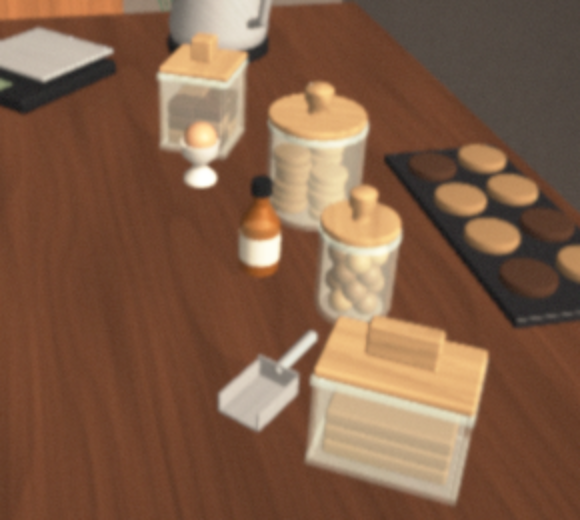

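All four lids lie flat on their rims. In the crop they are at about (204,62), (318,112), (360,222) and (403,362) px. The bottle and egg cup still stand.

```bash
python3 -c "
from bench import r
print(r.hand_in())"
```

```text
the job is handed in; nothing more can be done
None
```

All four jars are closed with their matching lids, measured flat and at seated height; the bottle and egg cup still stand, and the job was handed in at about 27 s with no verdict shown.

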